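# Shim the rocking comparator stand

### The job

The dial comparator stand rocks because its short foot does not reach the bench in line with the other three. With the fingertips, push the wooden wedge thin end first along the bench and under that foot, until the stand is level and no longer rocks, then back away. Only push the wedge: do not pinch or lift it, do not shove it hard, do not touch or shift the stand, and leave the other things where they are.

Things in the scene. Friction and masses are not known exactly. Their poses are not given: they have to be found in the camera images.
- stand: Dial comparator stand, 2.4 kg: grey base plate 140 (x) x 150 (y) x 16 mm, underside 20 mm over the plane of the feet; column (near the -x,-y corner), arm and dial gauge on top, 185 mm high in all. Four black domed feet, radius 10 mm, at x = +-52, y = +-57 mm, the one at -52, +57 short by 6 mm. Origin: under the centre of the base, in the plane of the three long feet; z is upright when level.
- short_foot (a point): Lowest point of the short foot, 18 mm in from two edges of the base plate. At the start the stand leans about 0.075 rad on to it, the opposite foot in the air. While a wedge raises it to level the push is light (2 to 4 N; the feet are rubber and hold); once all feet bear, pushing on is clearly stiffer (5 to 10 N) and drags the stand along with the wedge.
- shim: Smooth beech wedge on the bench, 44 mm wide (x), 90 mm long (y), 60 g, flat underneath. Its thickness grows evenly from 1.5 mm at the thin end (y = -45 mm) to 15 mm at the upright heel face (y = +45 mm); it is 6 mm thick 30 mm from the thin end. Origin: centre of its underside. It starts beyond the +y side of the stand, thin end pointing roughly at the short foot, and stays where it is left.
- shim_heel (a point): Centre of the wedge's blunt heel face, 7.5 mm above its underside: push here, towards the thin end.
- shim_toe (a point): Middle of the lower edge of the wedge's thin end.
- guide_bush: Bystander: ground steel tube 36 mm across, 84 mm high, standing; origin at the centre of its underside.
- parallel: Bystander: flat steel bar 10 x 97 x 24 mm lying on its narrow side; origin at the centre of its underside, long axis y.
- insert: Bystander: stepped aluminium block 34 x 42 x 22 mm; origin at the centre of its underside.
- bottle: Bystander: small oil bottle with a red spout, 45 mm across, 127 mm high; origin at the centre of its underside.
Mind the look-alikes: they are no part of the job. There is more than one size of the shim; the one meant has the size given above.

How it is judged:
At the end, for the whole second after the job is handed in: Stand level within 0.015 rad, its short foot bearing on the wedge (over 0.5 N); wedge flat on the bench, thin end within 50 mm of that foot; stand shifted under 10 mm (short foot under 14 mm, lift included); both at rest (angle between stand's own z axis and vertical below 0.015 rad and contact force between shim and stand above 0.5 N and horizontal distance between shim_toe and short_foot below 0.05 m and distance of stand from where it was at the start of the episode below 0.01 m and angle between shim's own z axis and vertical below 0.03 rad and height (world z) of shim below 0.003 m and linear speed of each of stand, shim below 0.01 m/s and distance of short_foot from where it was at the start of the episode below 0.014 m); the robot touches nothing.
It fails at once if the wedge is lifted off the bench or tipped (height (world z) of shim above 0.008 m or angle between shim's own z axis and vertical above 0.2 rad).
It fails at once if the wedge is pinched or shoved hard (over 25 N) (contact force between the fingers and shim above 25 N).
It fails at once if the robot touches the stand (contact force between any of the fingers, the arm and stand above 1 N).
It fails at once if the stand is shoved along or turned on the bench (by more than 15 mm, its short foot by more than 20 mm) (distance of stand from where it was at the start of the episode above 0.015 m or distance of short_foot from where it was at the start of the episode above 0.02 m).
It fails at once if a bystander is displaced by more than 20 mm (distance of any of guide_bush, parallel, insert, bottle from where it was at the start of the episode above 0.02 m).
It also fails if it takes over 38 s, if anything falls off the work surface, if the arm or the gripper's body presses on something with over 40 N, if the wrist force passes 120 N, or if a joint passes its speed limit or range.

### The arm

A 7-joint arm with a two-finger parallel gripper is mounted at the origin on the work surface; the furniture and walls round the work are solid. World frame = base frame: x ahead of the robot, y to its left, z up, the work surface at z = 0. Lengths are in m, angles in rad, forces in N, time in s.
With the tool pointing down it reaches from about 0.35 to 0.9 m from the base axis. Payload 8.1 kg.
Tool frame: the origin (TCP) lies on the centre line of the jaws, within the pads' length; the fingertips stand 22 mm ahead of it and the grasp point (between the pads) lies 3 mm ahead of it (arm.finger_overhang is the distance from the TCP to the fingertips, in m); z points along the fingers, y is the direction in which the jaws open and shut (so a half turn about z gives the same grasp; the last joint's range is limited). The gripper opens to 92 mm and grips with 3 to 60 N. Pads are 19 mm wide; open, the fingers measure 130 mm over their backs; the gripper's body (75 mm by 190 mm) begins 47 mm behind the grasp point.
Start: joints at [-1.287, 0.434, 0.025, 1.573, -0.012, 1.134, -0.075], TCP at [0.236, 0.579, 0.249] pointing down, gripper open.
Joint ranges: [-2.62, 2.62], [-0.44, 2.09], [-1.27, 1.32], [0.08, 2.57], [-1.32, 4.46], [0.12, 2], [-2.74, 2.74]. Speed limits (rad/s): [2.22, 2.22, 3.01, 3.01, 3.14, 3.14, 3.14].

### API

Orientations are given as a rotation vector (axis times angle).
In Python, from cell import arm gives the robot as it stands. The module is installed in compiled form; this text tells all that it offers.
- The arm moves only by the tool step_arm, never from a script. Its argument "plan" is a list of rows, each an object of numbers: "wx", "wy", "wz": the turn, a rotation vector about the tool's x, y, z in units of 6 degrees (1.0 is 6 degrees); "tx", "ty", "tz": the shift along the tool's x, y, z in cm; "hand": the opening, from 0 (shut) to 1 (fully open). A call has exactly 10 rows; each row shifts and turns the commanded pose from where the row before left it, along the tool's axes as they then stand; what a row does not reach is not made up. A row lasts 1/12 s, in which the tool goes at most 41.7 mm and 7.16 degrees, less where a joint would pass 70% of its speed; a pose out of reach is approached as far as the arm can. A call is refused whole if a number of a shift passes 4.17 or a number of a turn 1, either way. A call with a gripper value outside its range is refused whole. The fingers move at their own pace and stop on an object; "force" is the grip in N (left out, the last holds). Time passes only in rows, so rows that do not move let the fingers close, or fill a call up. It gives the time, the measured TCP pose, the force and the opening at its end, in the units of the state.
- arm.observe(): the state, without advancing time (a new reading comes with each control period).
- arm.get_image(name): name is "scene" or "top" or "wrist"; returns (picture, depth): 480x640x3 uint8, red, green, blue; 480x640 float32, m along the optical axis (not along the pixel's ray), 0 where there is no reading.
- arm.calibration(name): a dict with "mtx" (3x3 intrinsics, pixels), "R" (3x3) and "t" (3): a world point X has camera coordinates R X + t. Camera axes: x right, y down, z forward; pixel columns grow to the right and rows downward; lengths in m; the calibration is good to about 2 mm. The wrist camera is an equidistant fisheye: a pixel r from the principal point sees the ray r / f radians off the axis. A picture is of the moment at which its call begins: read the wrist's pose just before it. calibration takes no time and is no camera call; for the wrist camera it gives the pose at the moment of the call.
- arm.sign_off(): hands the job in, once; it reports no verdict.
The state is a dict: "clock": time; "joints": joint angles; "dq": joint speeds; "joint_efforts": joint torques, N m; "position": TCP position; "ee_rot": TCP orientation; "force": force on the tool from outside, world axes, zero at the start; "ft_torque": the same for the moment, N m; "width": opening from 0.0 (shut) to 1.0 (fully open).
Only numpy, scipy, OpenCV 4.12 (cv2) and the standard library are available. Lean on these libraries where they do the work, as an engineer would, in place of code of your own. Each camera call takes 0.05 s, during which the arm holds its last target.

## Working session

There is one attempt and no reset: what is moved stays moved. The work goes in short steps, Python scripts to look and compute and a tool call to move; the robot and the scene stay as the last step left them, time stands still between calls to the robot, and variables do not carry over. Pictures are saved under pics/ and viewed, and the job is handed in when it is done.

Besides the shell and the picture viewer there is one more tool, called after "Emit:" as a command line: name --argument value ..., lists and objects as JSON in quotes. step_arm: Moves the arm, as the interface text tells. Its arguments: {"type":"object","properties":{"plan":{"type":"array"},"force":{"type":"number"}},"required":["plan"]}

```bash
mkdir -p pics; cat > h.py <<'E'
import numpy as np, cv2
from cell import arm
def snap(n,f):
    c=arm.calibration(n); im,d=arm.get_image(n)
    cv2.imwrite(f'pics/{f}.png',im[:,:,::-1]); np.savez(f'pics/{f}.npz',im=im,d=d,**{k:np.array(c[k]) for k in('mtx','R','t')})
    return im,d,c
def load(f):
    z=np.load(f'pics/{f}.npz'); return z['im'],z['d'],z
def world(d,c):  # pinhole depth->world
    K=c['mtx'];v,u=np.mgrid[:d.shape[0],:d.shape[1]]
    p=np.stack([(u-K[0,2])/K[0,0]*d,(v-K[1,2])/K[1,1]*d,d],-1)
    return (p-np.array(c['t']))@np.array(c['R'])
def ray(u,v,c,z):
    K=np.array(c['mtx']);R=np.array(c['R']);t=np.array(c['t'])
    o=-R.T@t;r=R.T@np.array([(u-K[0,2])/K[0,0],(v-K[1,2])/K[1,1],1]);return o+r*(z-o[2])/r[2]
E
python3 - <<'E'
from h import *
for n in('scene','top'):
    im,d,c=snap(n,n+'0'); R=np.array(c['R']);print(n,c['mtx'],-R.T@np.array(c['t']),R[2])
s=arm.observe();print(s,arm.finger_overhang)
E
```

```text
scene [[473.97193166   0.         321.5460859 ]
 [  0.         473.97193166 244.08605251]
 [  0.           0.           1.        ]] [ 1.06132052 -0.13223652  0.93251338] [-0.58599333  0.30560241 -0.75047917]
top [[467.44701932   0.         318.45907086]
 [  0.         467.44701932 227.58401142]
 [  0.           0.           1.        ]] [0.30463267 0.24341253 0.97884557] [ 0.09383408 -0.03885807 -0.99482924]
{'clock': 0.1, 'joints': array([-1.28663244,  0.43517852,  0.02498088,  1.57404963, -0.01160141,
        1.13405912, -0.07510167]), 'dq': array([-2.16735464e-03, -3.69756406e-03,  1.07119819e-03, -1.76342295e-03,
       -8.09281401e-06, -4.48785987e-04,  3.07955254e-04]), 'joint_efforts': array([ 2.76131192e-03, -6.69120383e+01,  9.87474471e-01, -3.15144324e+01,
       -6.06658682e-02,  3.74746229e-02,  7.03203614e-05]), 'position': array([0.23562084, 0.57837417, 0.24799105]), 'ee_rot': array([-6.03838720e-01, -3.08285381e+00,  2.42129246e-03]), 'force': array([-0.28070893,  0.76297176, -0.913494  ]), 'ft_torque': array([ 0.02395386, -0.00827912,  0.03251914]), 'width': 1.001163385810176} 0.022
```

View pics/scene0.png

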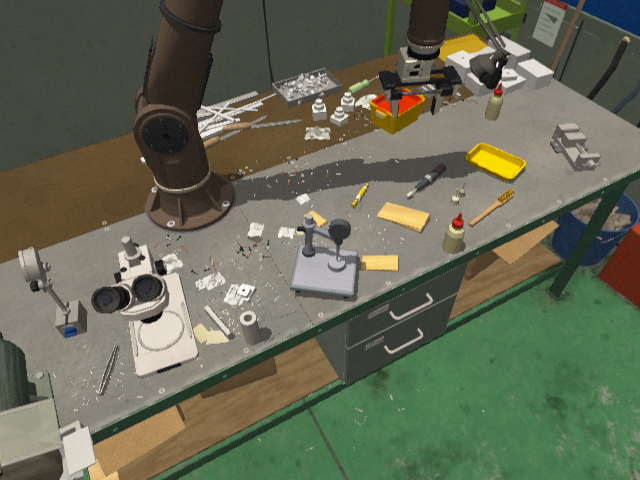

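View pics/top0.png

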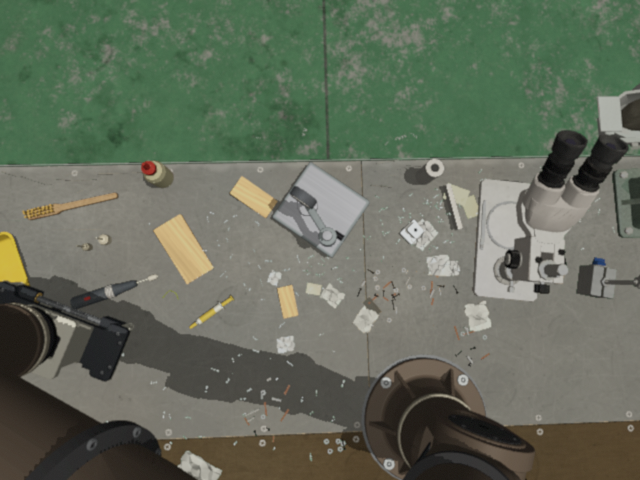

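Three wedge look-alikes appear in the top view: A at (254,196), B at (184,248) and C at (288,301). I'll measure their sizes and take an enlarged crop.

```bash
python3 - <<'E'
from h import *
im,d,c=load('top0')
hsv=cv2.cvtColor(im,cv2.COLOR_RGB2HSV)
m=cv2.inRange(hsv,(12,70,110),(28,200,255))
m=cv2.morphologyEx(m,cv2.MORPH_OPEN,np.ones((3,3)))
W=world(d,c)
n,l,st,ce=cv2.connectedComponentsWithStats(m)
for i in range(1,n):
    if st[i,4]<150 or st[i,1]>330: continue
    cs,_=cv2.findContours((l==i).astype(np.uint8),0,2)
    k=max(cs,key=cv2.contourArea)
    b=cv2.boxPoints(cv2.minAreaRect(k))
    print(ce[i].round(),st[i,4]); print(' box',b.round(1).tolist())
    P=np.array([ray(u,v,c,0.006) for u,v in b]);print(P.round(4).tolist(),[round(1000*np.linalg.norm(P[j]-P[j-1])) for j in range(4)])
    w=W[l==i];print(' z',np.percentile(w[:,2],[2,50,98]).round(4))
cv2.imwrite('pics/c1.png',cv2.resize(im[150:330,140:380,::-1],None,fx=3.3,fy=3.3,interpolation=2))
im,d,c=load('scene0')
cv2.imwrite('pics/c2.png',cv2.resize(im[180:310,280:480,::-1],None,fx=4,fy=4,interpolation=2))
E
```

```text
[253. 197.] 959
 box [[228.60000610351562, 193.0], [241.0, 175.10000610351562], [277.70001220703125, 200.60000610351562], [265.29998779296875, 218.39999389648438]]
[[0.4731, 0.3916, 0.006], [0.5107, 0.3655, 0.006], [0.4552, 0.2895, 0.006], [0.418, 0.3159, 0.006]] [94, 46, 94, 46]
 z [-0.001   0.0078  0.0159]
[ 66. 206.] 735
 box [[23.399999618530273, 209.10000610351562], [115.5, 190.6999969482422], [117.69999694824219, 201.6999969482422], [25.600000381469727, 220.10000610351562]]
[[0.4479, 0.8101, 0.006], [0.4826, 0.6246, 0.006], [0.4595, 0.6198, 0.006], [0.4251, 0.805, 0.006]] [23, 189, 24, 188]
 z [0.0029 0.0102 0.0237]
[183. 248.] 2058
 box [[152.10000610351562, 229.8000030517578], [180.10000610351562, 212.60000610351562], [213.6999969482422, 267.3999938964844], [185.6999969482422, 284.5]]
[[0.3995, 0.549, 0.006], [0.434, 0.492, 0.006], [0.319, 0.4233, 0.006], [0.2854, 0.4803, 0.006]] [133, 67, 134, 66]
 z [0.0005 0.0115 0.0225]
[ 10. 260.] 1038
 box [[-0.0, 231.0], [27.0, 231.0], [27.0, 283.0], [0.0, 283.0]]
[[0.4038, 0.8554, 0.006], [0.4026, 0.8015, 0.006], [0.2969, 0.7981, 0.006], [0.2983, 0.8514, 0.006]] [106, 54, 106, 53]
 z [-0.0014  0.0027  0.3011]
[287. 301.] 496
 box [[276.29998779296875, 287.29998779296875], [291.79998779296875, 284.20001220703125], [298.0, 315.20001220703125], [282.5, 318.29998779296875]]
[[0.2747, 0.2955, 0.006], [0.2802, 0.2634, 0.006], [0.2168, 0.252, 0.006], [0.2114, 0.284, 0.006]] [64, 33, 64, 32]
 z [-0.0016  0.0055  0.012 ]
```

View pics/c1.png

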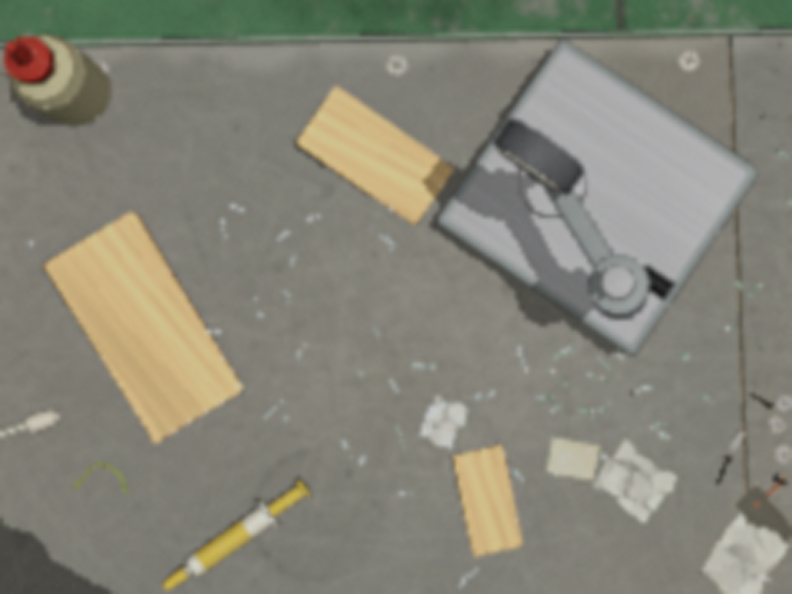

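View pics/c2.png

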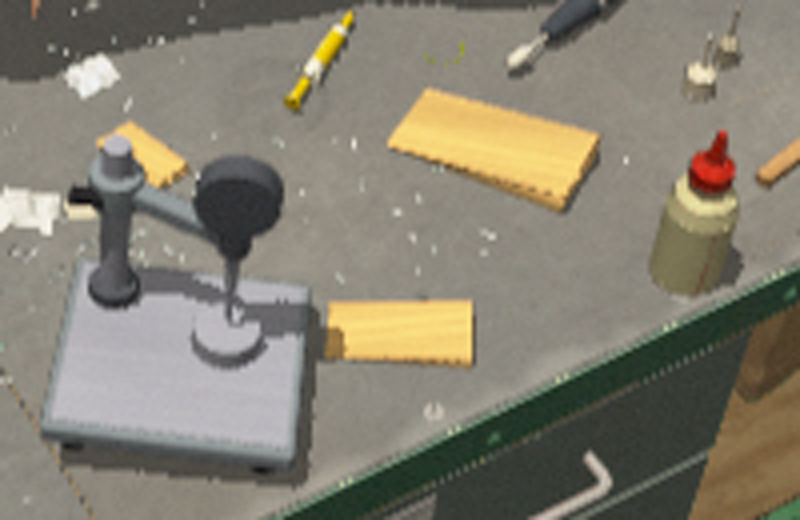

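A at (254,196) is 94×46 mm by this rough reading, which fits 90×44. B is 133×67 (too large) and C is 64×33 (too small). A also lies beside the stand, thin end towards it. The column sits near the stand's bottom corner in the picture, so that corner is (-x,-y) and the short foot is under the left corner, next to wedge A. Next I'll measure the poses of the stand and wedge A.

```bash
python3 - <<'E'
from h import *
im,d,c=load('top0'); W=world(d,c)
hsv=cv2.cvtColor(im,cv2.COLOR_RGB2HSV)
for f in('top0','scene0'):
    im,d,c=load(f);W=world(d,c)
    b=(np.abs(W[...,0]-.42)<.3)&(np.abs(W[...,1]-.22)<.3)&(d>0)
    w=W[b&(W[...,2]<.015)];print(f,'bench z med',np.median(w[:,2]))
    m=(W[...,2]>.022)&(W[...,2]<.058)&(np.hypot(W[...,0]-.42,W[...,1]-.2)<.14)&(d>0)
    m=cv2.morphologyEx(m.astype(np.uint8),cv2.MORPH_OPEN,np.ones((3,3)))
    n,l,st,ce=cv2.connectedComponentsWithStats(m);i=1+np.argmax(st[1:,4]);print(ce[i],st[i,4])
    P=W[l==i]
    A=np.c_[P[:,:2],np.ones(len(P))]; ok=np.ones(len(P),bool)
    for _ in range(8):
        s=np.linalg.lstsq(A[ok],P[ok,2],rcond=None)[0]; r=P[:,2]-A@s; ok=np.abs(r)<.004
    print('plane',s,'std',r[ok].std(),ok.sum())
    nz=np.array([-s[0],-s[1],1]);nz/=np.linalg.norm(nz);print('n',nz,'tilt',np.arccos(nz[2]))
    # image corners
    mm=np.zeros(l.shape,np.uint8);mm[l==i]=(ok*255)
    mm=cv2.morphologyEx(mm,cv2.MORPH_CLOSE,np.ones((9,9)))
    cs,_=cv2.findContours(mm,0,2);k=cv2.convexHull(max(cs,key=cv2.contourArea))
    q=cv2.approxPolyDP(k,8,True)[:,0];print(q.tolist())
    R=np.array(c['R']);t=np.array(c['t']);K=c['mtx'];o=-R.T@t
    C=[]
    for u,v in q:
        rr=R.T@np.array([(u-K[0,2])/K[0,0],(v-K[1,2])/K[1,1],1]);a=(s[0]*o[0]+s[1]*o[1]+s[2]-o[2])/(rr[2]-s[0]*rr[0]-s[1]*rr[1]);C.append(o+a*rr)
    C=np.array(C);print(C.round(4),[round(1000*np.linalg.norm(C[j]-C[j-1]),1) for j in range(len(C))])
    p2=P[ok][:,:2].astype(np.float32);print('rect',cv2.minAreaRect(p2))
E
```

```text
top0 bench z med -0.00046459559788268037
[332.40498084 198.63524904] 2610
plane [ 0.01187523 -0.0679231   0.04421076] std 0.0016281096677108946 2515
n [-0.0118471   0.0677622   0.99763116] tilt 0.0688444049663939
[[309, 163], [369, 201], [347, 235], [326, 226], [295, 185]]
[[0.5273 0.2226 0.0354]
 [0.4449 0.1027 0.0425]
 [0.377  0.1493 0.0385]
 [0.3965 0.1912 0.0359]
 [0.4825 0.2523 0.0328]] [np.float64(53.8), np.float64(145.6), np.float64(82.5), np.float64(46.3), np.float64(105.6)]
rect ((0.4507790207862854, 0.1874774992465973), (0.14927293360233307, 0.09261881560087204), 53.940792083740234)
scene0 bench z med -0.02882774971490181
[324.51981599 271.5651097 ] 2826
plane [ 0.01360172 -0.07116031  0.04427461] std 0.0016467729523049375 2299
n [-0.01356616  0.07097429  0.99738589] tilt 0.07232222501279344
[[299, 245], [357, 252], [353, 294], [291, 288]]
[[0.3358 0.182  0.0359]
 [0.4225 0.3002 0.0287]
 [0.5313 0.2223 0.0357]
 [0.4506 0.1034 0.043 ]] [np.float64(139.3), np.float64(146.8), np.float64(133.9), np.float64(143.9)]
rect ((0.433277428150177, 0.20152519643306732), (0.15036362409591675, 0.14240682125091553), 53.22517776489258)
```

Both views agree on the stand: sides of about 140 and 147 mm, tilt 0.07 rad. Its +y axis points at about 54.6° in the world. Before moving I'll refine wedge A's heel, check the wrist camera's side and the dial's height, and work out the first moves.

```bash
python3 - <<'E'
from h import *
from scipy.spatial.transform import Rotation as Ro
im,d,c=load('top0'); W=world(d,c)
# A heel: top edge pixels at z=.015
for q in([228.6,193],[241,175.1]): print('heel top',ray(*q,c,.015).round(4))
for q in([277.7,200.6],[265.3,218.4]): print('toe',ray(*q,c,.0015).round(4))
im2,d2,c2=load('scene0');hs=cv2.cvtColor(im2,cv2.COLOR_RGB2HSV)
m=cv2.inRange(hs,(10,70,90),(30,220,255));m[:,:357]=0;m[:,402:]=0;m[:250]=0;m[276:]=0
cs,_=cv2.findContours(m,0,2);k=max(cs,key=cv2.contourArea);q=cv2.approxPolyDP(cv2.convexHull(k),3,True)[:,0]
for u,v in q: print('scene',u,v,ray(u,v,c2,.015).round(4),ray(u,v,c2,.0015).round(4))
for (X,dd) in((W,d),(world(d2,c2),d2)):
    b=(X[...,2]>.06)&(X[...,2]<.25)&(np.hypot(X[...,0]-.43,X[...,1]-.2)<.12)&(dd>0);P=X[b]
    for lo,hi in((.06,.1),(.1,.14),(.14,.2)):
        s=P[(P[:,2]>lo)&(P[:,2]<hi)]
        if len(s):print(lo,len(s),s.min(0).round(3),s.max(0).round(3))
s=arm.observe();R=Ro.from_rotvec(s['ee_rot']).as_matrix();print(R.round(3))
w=arm.calibration('wrist');Rw=np.array(w['R']);print('wristcam in tool',R.T@(-Rw.T@np.array(w['t'])-s['position']),'axis',R.T@Rw[2])
E
```

```text
heel top [0.4716 0.3902 0.015 ]
heel top [0.5089 0.3643 0.015 ]
toe [0.4558 0.2897 0.0015]
toe [0.4186 0.3163 0.0015]
scene 397 255 [0.471 0.389 0.015] [0.4624 0.3967 0.0015]
scene 397 271 [0.5132 0.3598 0.015 ] [0.5052 0.367  0.0015]
scene 361 269 [0.4646 0.2865 0.015 ] [0.4558 0.2927 0.0015]
scene 362 255 [0.4276 0.3125 0.015 ] [0.4183 0.319  0.0015]
0.1 409 [0.352 0.164 0.12 ] [0.437 0.252 0.14 ]
0.14 443 [0.355 0.179 0.14 ] [0.457 0.262 0.185]
0.06 115 [0.367 0.181 0.06 ] [0.443 0.238 0.1  ]
0.1 390 [0.355 0.165 0.1  ] [0.454 0.244 0.14 ]
0.14 453 [0.361 0.18  0.14 ] [0.46  0.262 0.185]
[[-0.926  0.377 -0.   ]
 [ 0.377  0.926 -0.001]
 [-0.    -0.002 -1.   ]]
wristcam in tool [ 0.07842196 -0.00026103 -0.13572118] axis [-2.89898660e-01 -7.59196239e-04  9.57057047e-01]
```

Wedge A measures 89.4 mm from heel to toe in both views, which matches 90 mm. Its axis is at 53°, the heel middle is about (0.491, 0.376), and the short foot is about 118 mm ahead of it, so it needs about 58 mm of travel. I'll shut the fingers to make a flat pusher about 38 mm wide, and turn the tool so the wrist camera stays on the side away from the stand.

Emit:
step_arm --plan '[{"tx": -3.2,"ty": -0.58,"hand": 0},{"tx": -3.2,"ty": -0.58,"hand": 0},{"tx": -3.2,"ty": -0.58,"hand": 0},{"tx": -3.2,"ty": -0.58,"hand": 0},{"tx": -3.2,"ty": -0.58,"hand": 0},{"tx": -3.2,"ty": -0.58,"hand": 0},{"tx": -3.2,"ty": -0.58,"hand": 0},{"tx": -3.2,"ty": -0.58,"hand": 0},{"tx": -3.2,"ty": -0.58,"hand": 0},{"tx": -3.2,"ty": -0.58,"hand": 0}]' --force 5

```text
invalid input at $.plan[0]: expected keys wx, wy, wz, tx, ty, tz, hand
```

Emit:
step_arm --plan '[{"wz": 1,"hand": 0},{"wz": 1,"hand": 0},{"wz": 1,"hand": 0},{"wz": 1,"hand": 0},{"wz": 1,"hand": 0},{"wz": 1,"hand": 0},{"wz": 1,"hand": 0},{"wz": 1,"hand": 0},{"wz": 1,"hand": 0},{"wz": 1,"hand": 0}]'

```text
invalid input at $.plan[0]: expected keys wx, wy, wz, tx, ty, tz, hand
```

Emit:
step_arm --plan '[{"wz": 1,"hand": 0},{"wz": 1,"hand": 0},{"wz": 1,"hand": 0},{"wz": 1,"hand": 0},{"wz": 1,"hand": 0},{"wz": 1,"hand": 0},{"wz": 1,"hand": 0},{"wz": 0.45,"hand": 0},{"hand": 0},{"hand": 0}]'

```text
invalid input at $.plan[0]: expected keys wx, wy, wz, tx, ty, tz, hand
```

```bash
python3 - <<'E'
from h import *
from scipy.spatial.transform import Rotation as Ro
s=arm.observe();R=Ro.from_rotvec(s['ee_rot']).as_matrix();print(s['clock'],s['position'],s['joints'].round(2),s['force'],s['width']);print(R.round(4))
im,d,c=snap('wrist','w1')
im,d,c=load('scene0');print('bottle',ray(453,250,c,.0))
print('to pre (cm, tool)',100*R.T@(np.array([.5144,.402,.026])-s['position']))
E
```

```text
0.1 [0.23562084 0.57837417 0.24799105] [-1.29  0.44  0.02  1.57 -0.01  1.13 -0.08] [-0.28070893  0.76297176 -0.913494  ] 1.001163385810176
[[-9.261e-01  3.773e-01 -5.000e-04]
 [ 3.773e-01  9.261e-01 -1.500e-03]
 [-1.000e-04 -1.500e-03 -1.000e+00]]
bottle [0.51853584 0.53211348 0.        ]
to pre (cm, tool) [-32.46872785  -5.78243545  22.2126559 ]
```

View pics/w1.png

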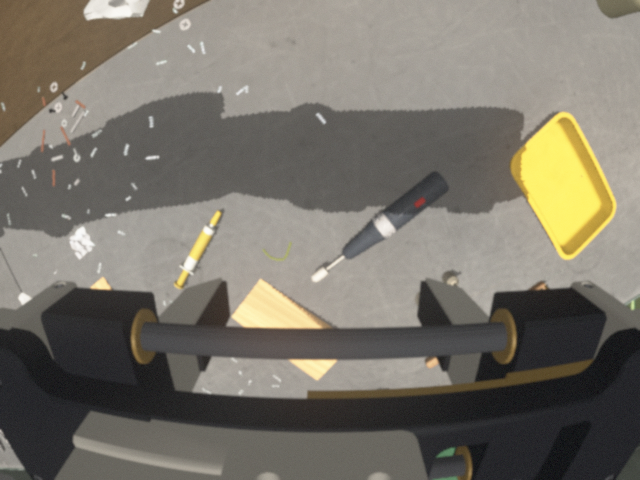

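The calls were refused because every row needs all the keys. Nothing moved, and the wrist view still shows the start position. I'll repeat them with full rows.

Emit:
step_arm --plan '[{"wx": 0,"wy": 0,"wz": 0,"tx": -3.2,"ty": -0.58,"tz": 0,"hand": 0},{"wx": 0,"wy": 0,"wz": 0,"tx": -3.2,"ty": -0.58,"tz": 0,"hand": 0},{"wx": 0,"wy": 0,"wz": 0,"tx": -3.2,"ty": -0.58,"tz": 0,"hand": 0},{"wx": 0,"wy": 0,"wz": 0,"tx": -3.2,"ty": -0.58,"tz": 0,"hand": 0},{"wx": 0,"wy": 0,"wz": 0,"tx": -3.2,"ty": -0.58,"tz": 0,"hand": 0},{"wx": 0,"wy": 0,"wz": 0,"tx": -3.2,"ty": -0.58,"tz": 0,"hand": 0},{"wx": 0,"wy": 0,"wz": 0,"tx": -3.2,"ty": -0.58,"tz": 0,"hand": 0},{"wx": 0,"wy": 0,"wz": 0,"tx": -3.2,"ty": -0.58,"tz": 0,"hand": 0},{"wx": 0,"wy": 0,"wz": 0,"tx": -3.2,"ty": -0.58,"tz": 0,"hand": 0},{"wx": 0,"wy": 0,"wz": 0,"tx": -3.2,"ty": -0.58,"tz": 0,"hand": 0}]' --force 5

```text
clock: 0.98
position: [0.5113, 0.4032, 0.2485]
ee_rot: [-0.604, -3.083, 0.001]
force: [0.7, 0.3, -0.1]
width: 0.324
```

Emit:
step_arm --plan '[{"wx": 0,"wy": 0,"wz": 1,"tx": 0,"ty": 0,"tz": 0,"hand": 0},{"wx": 0,"wy": 0,"wz": 1,"tx": 0,"ty": 0,"tz": 0,"hand": 0},{"wx": 0,"wy": 0,"wz": 1,"tx": 0,"ty": 0,"tz": 0,"hand": 0},{"wx": 0,"wy": 0,"wz": 1,"tx": 0,"ty": 0,"tz": 0,"hand": 0},{"wx": 0,"wy": 0,"wz": 1,"tx": 0,"ty": 0,"tz": 0,"hand": 0},{"wx": 0,"wy": 0,"wz": 1,"tx": 0,"ty": 0,"tz": 0,"hand": 0},{"wx": 0,"wy": 0,"wz": 1,"tx": 0,"ty": 0,"tz": 0,"hand": 0},{"wx": 0,"wy": 0,"wz": 1,"tx": 0,"ty": 0,"tz": 0,"hand": 0},{"wx": 0,"wy": 0,"wz": 1,"tx": 0,"ty": 0,"tz": 0,"hand": 0},{"wx": 0,"wy": 0,"wz": 1,"tx": 0,"ty": 0,"tz": 0,"hand": 0}]'

```text
clock: 1.82
position: [0.51, 0.4043, 0.2484]
ee_rot: [-2.07, -2.363, 0.001]
force: [0.6, 0.1, 0.9]
width: 0.008
```

Emit:
step_arm --plan '[{"wx": 0,"wy": 0,"wz": 1,"tx": 0,"ty": 0,"tz": 0,"hand": 0},{"wx": 0,"wy": 0,"wz": 1,"tx": 0,"ty": 0,"tz": 0,"hand": 0},{"wx": 0,"wy": 0,"wz": 1,"tx": 0,"ty": 0,"tz": 0,"hand": 0},{"wx": 0,"wy": 0,"wz": 1,"tx": 0,"ty": 0,"tz": 0,"hand": 0},{"wx": 0,"wy": 0,"wz": 1,"tx": 0,"ty": 0,"tz": 0,"hand": 0},{"wx": 0,"wy": 0,"wz": 1,"tx": 0,"ty": 0,"tz": 0,"hand": 0},{"wx": 0,"wy": 0,"wz": 1,"tx": 0,"ty": 0,"tz": 0,"hand": 0},{"wx": 0,"wy": 0,"wz": 0.45,"tx": 0,"ty": 0,"tz": 0,"hand": 0},{"wx": 0,"wy": 0,"wz": 0,"tx": 0,"ty": 0,"tz": 0,"hand": 0},{"wx": 0,"wy": 0,"wz": 0,"tx": 0,"ty": 0,"tz": 0,"hand": 0}]'

```text
clock: 2.65
position: [0.51, 0.4044, 0.2485]
ee_rot: [2.808, 1.408, -0.001]
force: [-0.3, 0.1, 0.2]
width: 0.005
```

```bash
python3 - <<'E'
from h import *
from scipy.spatial.transform import Rotation as Ro
s=arm.observe();R=Ro.from_rotvec(s['ee_rot']).as_matrix();print(s['clock'],s['position'],s['joints'].round(2),s['force'],s['width']);print(R.round(4))
im,d,c=snap('wrist','w2')
print('to pre (cm, tool)',100*R.T@(np.array([.5144,.402,.026])-s['position']))
E
```

```text
2.65 [0.5100415  0.40439843 0.24845142] [-1.1   0.51  0.54  1.54 -0.28  1.17 -1.15] [-0.27179596  0.07469534  0.18431868] 0.004836255473106639
[[ 5.983e-01  8.013e-01 -3.000e-04]
 [ 8.013e-01 -5.983e-01 -5.000e-04]
 [-6.000e-04  0.000e+00 -1.000e+00]]
to pre (cm, tool) [ 0.08142961  0.49193837 22.24511628]
```

View pics/w2.png

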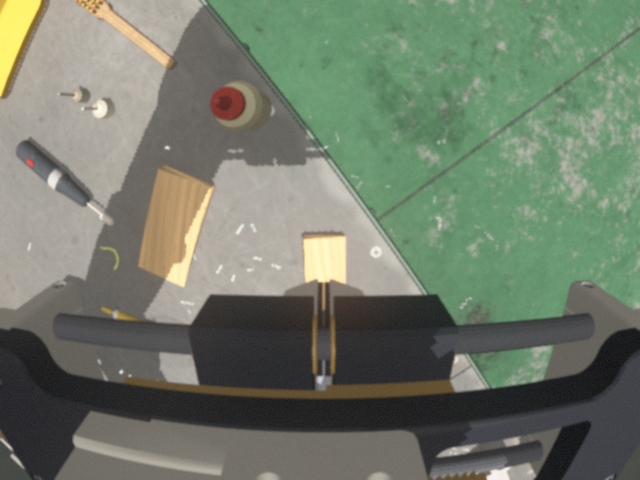

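The wrist view shows wedge A's heel edge at (303..346, 235), square to the tool and centred on the fingers at x≈323. The bottle at (240,105) is clear. I'll cross-check the heel with fisheye rays.

```bash
cat >> h.py <<'E'
def fray(u,v,c,z):
    K=np.array(c['mtx']);R=np.array(c['R']);t=np.array(c['t']);a=np.array([(u-K[0,2])/K[0,0],(v-K[1,2])/K[1,1]])
    th=np.hypot(*a);r=R.T@np.r_[a/th*np.sin(th),np.cos(th)];o=-R.T@t;return o+r*(z-o[2])/r[2]
E
python3 - <<'E'
from h import *
im,d,c=load('w2')
g=cv2.inRange(cv2.cvtColor(im,cv2.COLOR_RGB2HSV),(10,50,100),(30,220,255))[225:285,290:360]
for r in range(225,250,2): 
    x=np.where(g[r-225])[0]; print(r,(x.min()+290,x.max()+290,len(x)) if len(x) else None,end=' ')
print()
for v in(233,235,237):
    for q in((303,v),(346,v)): print(q,fray(*q,c,.015).round(4),fray(*q,c,0).round(4))
cv2.imwrite('pics/w2c.png',cv2.resize(im[215:305,265:385,::-1],None,fx=6,fy=6,interpolation=2))
E
```

```text
225 None 227 None 229 None 231 None 233 (np.int64(330), np.int64(330), 1) 235 (np.int64(303), np.int64(344), 42) 237 (np.int64(303), np.int64(345), 43) 239 (np.int64(303), np.int64(345), 43) 241 (np.int64(303), np.int64(345), 43) 243 (np.int64(302), np.int64(345), 44) 245 (np.int64(303), np.int64(345), 43) 247 (np.int64(303), np.int64(345), 43) 249 (np.int64(303), np.int64(346), 44) 
(303, 233) [0.4765 0.3939 0.015 ] [0.4732 0.3909 0.    ]
(346, 233) [0.5121 0.3673 0.015 ] [0.5103 0.3632 0.    ]
(303, 235) [0.4752 0.3922 0.015 ] [0.4718 0.3891 0.    ]
(346, 235) [0.5109 0.3655 0.015 ] [0.509  0.3614 0.    ]
(303, 237) [0.4738 0.3905 0.015 ] [0.4705 0.3874 0.    ]
(346, 237) [0.5096 0.3638 0.015 ] [0.5077 0.3596 0.    ]
```

View pics/w2c.png

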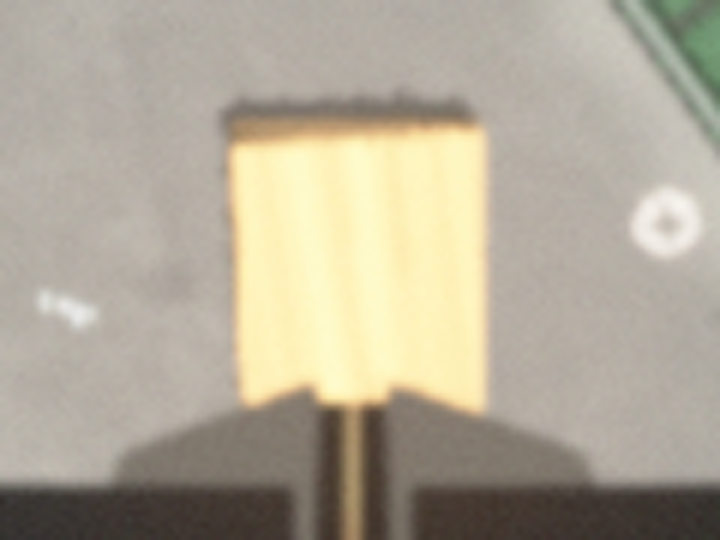

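The wrist view puts the heel at about (0.4905, 0.3755), which agrees with the other two cameras. There is a 25 mm gap behind the heel, so I'll descend until the fingertips are about 4 mm above the bench.

Emit:
step_arm --plan '[{"wx": 0,"wy": 0,"wz": 0,"tx": 0.1,"ty": 0.4,"tz": 3,"hand": 0},{"wx": 0,"wy": 0,"wz": 0,"tx": 0,"ty": 0,"tz": 3.5,"hand": 0},{"wx": 0,"wy": 0,"wz": 0,"tx": 0,"ty": 0,"tz": 3.5,"hand": 0},{"wx": 0,"wy": 0,"wz": 0,"tx": 0,"ty": 0,"tz": 3.5,"hand": 0},{"wx": 0,"wy": 0,"wz": 0,"tx": 0,"ty": 0,"tz": 3.5,"hand": 0},{"wx": 0,"wy": 0,"wz": 0,"tx": 0,"ty": 0,"tz": 2.5,"hand": 0},{"wx": 0,"wy": 0,"wz": 0,"tx": 0,"ty": 0,"tz": 1.7,"hand": 0},{"wx": 0,"wy": 0,"wz": 0,"tx": 0,"ty": 0,"tz": 0.7,"hand": 0},{"wx": 0,"wy": 0,"wz": 0,"tx": 0,"ty": 0,"tz": 0.3,"hand": 0},{"wx": 0,"wy": 0,"wz": 0,"tx": 0,"ty": 0,"tz": 0,"hand": 0}]'

```text
clock: 3.53
position: [0.5143, 0.4028, 0.0269]
ee_rot: [-2.809, -1.406, -0.0]
force: [0.3, 0.2, 0.8]
width: 0.007
```

```bash
python3 - <<'E'
from h import *
s=arm.observe();print(s['clock'],s['position'],s['force'])
im,d,c=snap('wrist','w3');snap('scene','s3')
cv2.imwrite('pics/w3c.png',cv2.resize(im[200:400,200:440,::-1],None,fx=3,fy=3,interpolation=2))
im,_,_=load('s3');cv2.imwrite('pics/s3c.png',cv2.resize(im[180:310,280:480,::-1],None,fx=4,fy=4,interpolation=2))
E
```

```text
3.5333 [0.51428972 0.40281599 0.02685096] [0.26821685 0.15562466 0.81212724]
```

View pics/w3c.png

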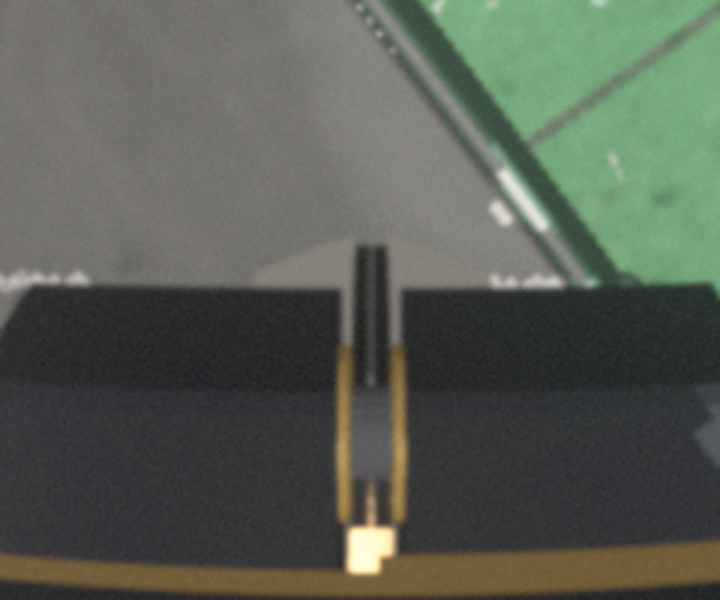

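View pics/s3c.png

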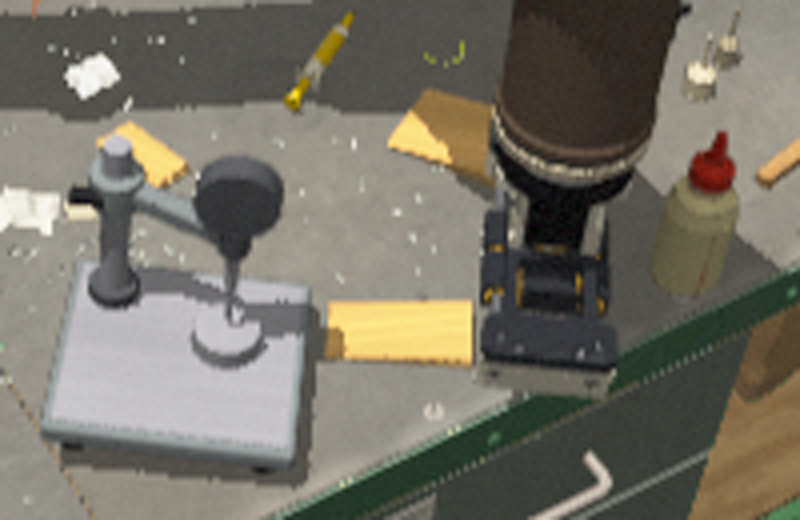

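The scene crop shows the gripper just behind the heel, with the wedge and stand unmoved and the bottle clear. Now I'll push slowly along tool -x.

Emit:
step_arm --plan '[{"wx": 0,"wy": 0,"wz": 0,"tx": -0.25,"ty": 0,"tz": 0,"hand": 0},{"wx": 0,"wy": 0,"wz": 0,"tx": -0.25,"ty": 0,"tz": 0,"hand": 0},{"wx": 0,"wy": 0,"wz": 0,"tx": -0.25,"ty": 0,"tz": 0,"hand": 0},{"wx": 0,"wy": 0,"wz": 0,"tx": -0.25,"ty": 0,"tz": 0,"hand": 0},{"wx": 0,"wy": 0,"wz": 0,"tx": -0.25,"ty": 0,"tz": 0,"hand": 0},{"wx": 0,"wy": 0,"wz": 0,"tx": -0.25,"ty": 0,"tz": 0,"hand": 0},{"wx": 0,"wy": 0,"wz": 0,"tx": -0.25,"ty": 0,"tz": 0,"hand": 0},{"wx": 0,"wy": 0,"wz": 0,"tx": -0.25,"ty": 0,"tz": 0,"hand": 0},{"wx": 0,"wy": 0,"wz": 0,"tx": -0.2,"ty": 0,"tz": 0,"hand": 0},{"wx": 0,"wy": 0,"wz": 0,"tx": -0.2,"ty": 0,"tz": 0,"hand": 0}]'

```text
clock: 4.47
position: [0.4996, 0.3834, 0.0267]
ee_rot: [-2.81, -1.405, -0.0]
force: [0.7, 0.3, 0.2]
width: 0.006
```

Emit:
step_arm --plan '[{"wx": 0,"wy": 0,"wz": 0,"tx": -0.2,"ty": 0,"tz": 0,"hand": 0},{"wx": 0,"wy": 0,"wz": 0,"tx": -0.2,"ty": 0,"tz": 0,"hand": 0},{"wx": 0,"wy": 0,"wz": 0,"tx": -0.2,"ty": 0,"tz": 0,"hand": 0},{"wx": 0,"wy": 0,"wz": 0,"tx": -0.2,"ty": 0,"tz": 0,"hand": 0},{"wx": 0,"wy": 0,"wz": 0,"tx": -0.2,"ty": 0,"tz": 0,"hand": 0},{"wx": 0,"wy": 0,"wz": 0,"tx": -0.2,"ty": 0,"tz": 0,"hand": 0},{"wx": 0,"wy": 0,"wz": 0,"tx": -0.2,"ty": 0,"tz": 0,"hand": 0},{"wx": 0,"wy": 0,"wz": 0,"tx": -0.2,"ty": 0,"tz": 0,"hand": 0},{"wx": 0,"wy": 0,"wz": 0,"tx": -0.2,"ty": 0,"tz": 0,"hand": 0},{"wx": 0,"wy": 0,"wz": 0,"tx": -0.2,"ty": 0,"tz": 0,"hand": 0}]'

```text
clock: 5.3
position: [0.4875, 0.3674, 0.0267]
ee_rot: [-2.81, -1.405, -0.0]
force: [0.2, 0.2, 0.2]
width: 0.004
```

```bash
cat > chk.py <<'E'
import sys
from h import *
f=sys.argv[1]
s=arm.observe();p=s['position'];print(s['clock'],p,s['force'],'push',s['force'][:2]@np.array([.598,.801]),'along', (p[:2]-[.491,.3758])@np.array([.598,.801])-.0095)
im,d,c=snap('scene',f)
cv2.imwrite(f'pics/{f}c.png',cv2.resize(im[180:310,280:480,::-1],None,fx=4,fy=4,interpolation=2))
W=world(d,c)
m=(W[...,2]>.022)&(W[...,2]<.058)&(np.hypot(W[...,0]-.42,W[...,1]-.19)<.12)&(d>0)
m[:,360:]=0
m=cv2.morphologyEx(m.astype(np.uint8),cv2.MORPH_OPEN,np.ones((3,3)))
n,l,st,ce=cv2.connectedComponentsWithStats(m);i=1+np.argmax(st[1:,4])
P=W[l==i];A=np.c_[P[:,:2],np.ones(len(P))];ok=np.ones(len(P),bool)
for _ in range(8):
    q=np.linalg.lstsq(A[ok],P[ok,2],rcond=None)[0]; r=P[:,2]-A@q; ok=np.abs(r)<.004
print('plane',q,'tilt',np.hypot(q[0],q[1]),'rect',cv2.minAreaRect(P[ok][:,:2].astype(np.float32)))
mm=np.zeros(l.shape,np.uint8);mm[l==i]=ok*255;mm=cv2.morphologyEx(mm,cv2.MORPH_CLOSE,np.ones((9,9)))
cs,_=cv2.findContours(mm,0,2);print(cv2.approxPolyDP(cv2.convexHull(max(cs,key=cv2.contourArea)),8,True)[:,0].tolist())
E
python3 chk.py s4
```

```text
5.3 [0.48754277 0.36742879 0.02673719] [0.21669761 0.16595979 0.15248305] push 0.2625189645427902 along -0.01827275987418498
plane [ 0.01229651 -0.07185288  0.04502981] tilt 0.07289746971326383 rect ((0.43246588110923767, 0.20226526260375977), (0.14905518293380737, 0.1419677436351776), 54.15769577026367)
[[299, 246], [357, 252], [353, 293], [291, 288]]
```

View pics/s4c.png

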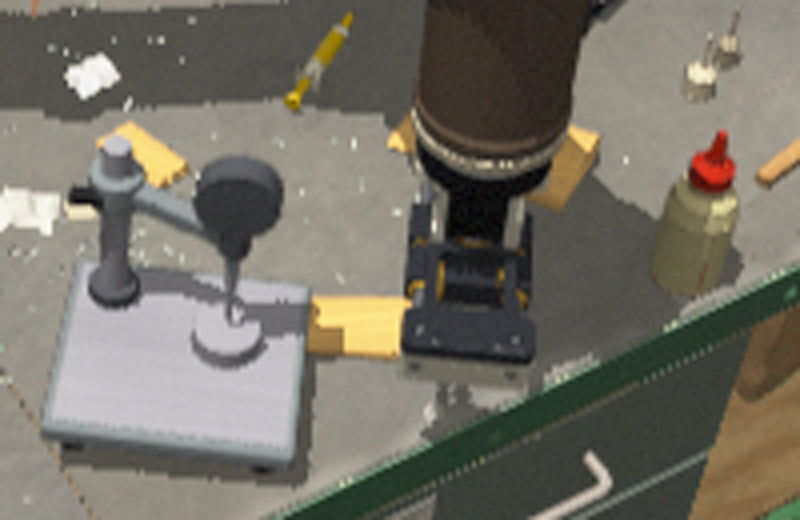

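The wedge moved about 18 mm and its toe is now under the plate's edge at crop (312,325). The stand's tilt is unchanged at 0.073. I'll keep pushing.

Emit:
step_arm --plan '[{"wx": 0,"wy": 0,"wz": 0,"tx": -0.15,"ty": 0,"tz": 0,"hand": 0},{"wx": 0,"wy": 0,"wz": 0,"tx": -0.15,"ty": 0,"tz": 0,"hand": 0},{"wx": 0,"wy": 0,"wz": 0,"tx": -0.15,"ty": 0,"tz": 0,"hand": 0},{"wx": 0,"wy": 0,"wz": 0,"tx": -0.15,"ty": 0,"tz": 0,"hand": 0},{"wx": 0,"wy": 0,"wz": 0,"tx": -0.15,"ty": 0,"tz": 0,"hand": 0},{"wx": 0,"wy": 0,"wz": 0,"tx": -0.15,"ty": 0,"tz": 0,"hand": 0},{"wx": 0,"wy": 0,"wz": 0,"tx": -0.15,"ty": 0,"tz": 0,"hand": 0},{"wx": 0,"wy": 0,"wz": 0,"tx": -0.15,"ty": 0,"tz": 0,"hand": 0},{"wx": 0,"wy": 0,"wz": 0,"tx": -0.15,"ty": 0,"tz": 0,"hand": 0},{"wx": 0,"wy": 0,"wz": 0,"tx": -0.15,"ty": 0,"tz": 0,"hand": 0}]'

```text
clock: 6.18
position: [0.4786, 0.3555, 0.0268]
ee_rot: [-2.81, -1.405, -0.0]
force: [1.4, 3.2, 1.4]
width: 0.004
```

```bash
python3 chk.py s5
```

```text
6.1833 [0.47862498 0.35547198 0.02676646] [1.41127763 3.21181847 1.40107607] push 3.4166106159272878 along -0.03318300534213429
plane [ 0.00757698 -0.04095462  0.04081472] tilt 0.04164962759594676 rect ((0.43344855308532715, 0.20074975490570068), (0.14940306544303894, 0.14377671480178833), 54.12666702270508)
[[299, 245], [357, 252], [353, 294], [290, 288]]
```

View pics/s5c.png

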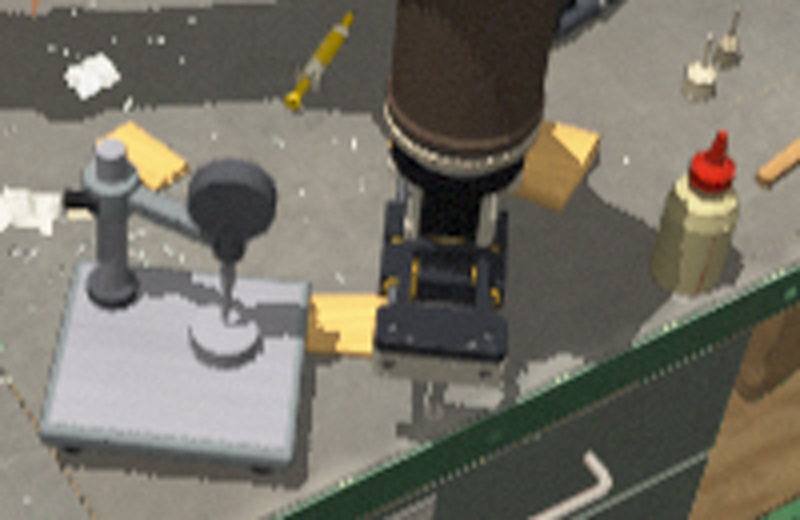

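The foot is on the wedge: the push is 3.4 N and the tilt has dropped to 0.042. At about 0.0019 rad/mm that leaves roughly 22 mm, so I'll do 15 mm now.

Emit:
step_arm --plan '[{"wx": 0,"wy": 0,"wz": 0,"tx": -0.15,"ty": 0,"tz": 0,"hand": 0},{"wx": 0,"wy": 0,"wz": 0,"tx": -0.15,"ty": 0,"tz": 0,"hand": 0},{"wx": 0,"wy": 0,"wz": 0,"tx": -0.15,"ty": 0,"tz": 0,"hand": 0},{"wx": 0,"wy": 0,"wz": 0,"tx": -0.15,"ty": 0,"tz": 0,"hand": 0},{"wx": 0,"wy": 0,"wz": 0,"tx": -0.15,"ty": 0,"tz": 0,"hand": 0},{"wx": 0,"wy": 0,"wz": 0,"tx": -0.15,"ty": 0,"tz": 0,"hand": 0},{"wx": 0,"wy": 0,"wz": 0,"tx": -0.15,"ty": 0,"tz": 0,"hand": 0},{"wx": 0,"wy": 0,"wz": 0,"tx": -0.15,"ty": 0,"tz": 0,"hand": 0},{"wx": 0,"wy": 0,"wz": 0,"tx": -0.15,"ty": 0,"tz": 0,"hand": 0},{"wx": 0,"wy": 0,"wz": 0,"tx": -0.15,"ty": 0,"tz": 0,"hand": 0}]'

```text
clock: 7.07
position: [0.4695, 0.3434, 0.0267]
ee_rot: [-2.81, -1.405, 0.0]
force: [2.0, 2.0, 0.1]
width: 0.002
```

```bash
python3 chk.py s6
```

```text
7.0667 [0.46952507 0.34339717 0.02671532] [2.00312935 2.0231651  0.14426895] push 2.818426597475612 along -0.04829667595872248
plane [-0.00050995 -0.01200527  0.03848577] tilt 0.01201609901142832 rect ((0.4333954155445099, 0.2000546157360077), (0.14968404173851013, 0.14150118827819824), 54.36933898925781)
[[298, 246], [356, 251], [352, 295], [291, 290]]
```

View pics/s6c.png

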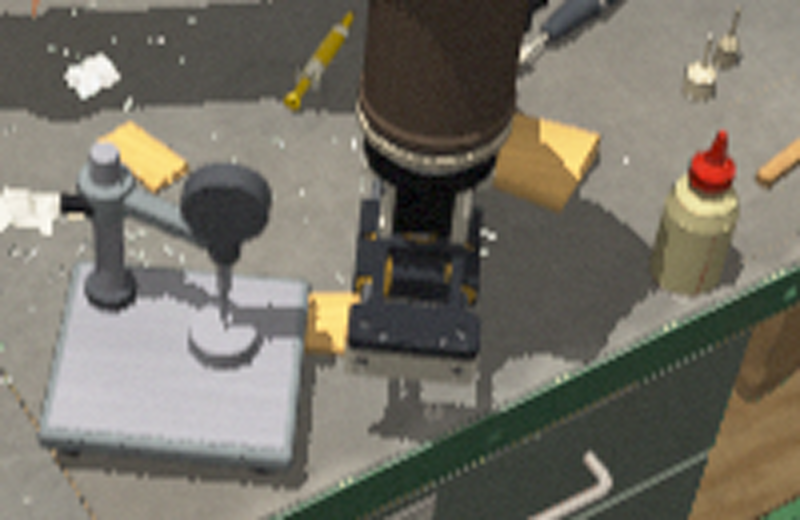

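Tilt is 0.012 with a light push of 2.8 N, so about 5 to 6 mm remains. I'll take finer steps and watch for the push to stiffen.

Emit:
step_arm --plan '[{"wx": 0,"wy": 0,"wz": 0,"tx": -0.04,"ty": 0,"tz": 0,"hand": 0},{"wx": 0,"wy": 0,"wz": 0,"tx": -0.04,"ty": 0,"tz": 0,"hand": 0},{"wx": 0,"wy": 0,"wz": 0,"tx": -0.04,"ty": 0,"tz": 0,"hand": 0},{"wx": 0,"wy": 0,"wz": 0,"tx": -0.04,"ty": 0,"tz": 0,"hand": 0},{"wx": 0,"wy": 0,"wz": 0,"tx": -0.04,"ty": 0,"tz": 0,"hand": 0},{"wx": 0,"wy": 0,"wz": 0,"tx": -0.04,"ty": 0,"tz": 0,"hand": 0},{"wx": 0,"wy": 0,"wz": 0,"tx": -0.04,"ty": 0,"tz": 0,"hand": 0},{"wx": 0,"wy": 0,"wz": 0,"tx": -0.04,"ty": 0,"tz": 0,"hand": 0},{"wx": 0,"wy": 0,"wz": 0,"tx": -0.04,"ty": 0,"tz": 0,"hand": 0},{"wx": 0,"wy": 0,"wz": 0,"tx": -0.04,"ty": 0,"tz": 0,"hand": 0}]'

```text
clock: 7.95
position: [0.4672, 0.3403, 0.0267]
ee_rot: [-2.81, -1.405, 0.0]
force: [1.1, 2.4, -0.7]
width: 0.006
```

```bash
python3 chk.py s7
```

```text
7.95 [0.46719361 0.34033016 0.02670455] [ 1.14173385  2.39174261 -0.72988207] push 2.5985426761483374 along -0.052147564836630675
plane [-0.00052805 -0.00472984  0.03701907] tilt 0.004759220163796157 rect ((0.4335721731185913, 0.19961565732955933), (0.15037119388580322, 0.14095249772071838), 54.623172760009766)
[[298, 246], [356, 250], [352, 294], [291, 291]]
```

Emit:
step_arm --plan '[{"wx": 0,"wy": 0,"wz": 0,"tx": -0.04,"ty": 0,"tz": 0,"hand": 0},{"wx": 0,"wy": 0,"wz": 0,"tx": -0.04,"ty": 0,"tz": 0,"hand": 0},{"wx": 0,"wy": 0,"wz": 0,"tx": -0.04,"ty": 0,"tz": 0,"hand": 0},{"wx": 0,"wy": 0,"wz": 0,"tx": -0.04,"ty": 0,"tz": 0,"hand": 0},{"wx": 0,"wy": 0,"wz": 0,"tx": -0.04,"ty": 0,"tz": 0,"hand": 0},{"wx": 0,"wy": 0,"wz": 0,"tx": 0,"ty": 0,"tz": 0,"hand": 0},{"wx": 0,"wy": 0,"wz": 0,"tx": 0,"ty": 0,"tz": 0,"hand": 0},{"wx": 0,"wy": 0,"wz": 0,"tx": 0,"ty": 0,"tz": 0,"hand": 0},{"wx": 0,"wy": 0,"wz": 0,"tx": 0,"ty": 0,"tz": 0,"hand": 0},{"wx": 0,"wy": 0,"wz": 0,"tx": 0,"ty": 0,"tz": 0,"hand": 0}]'

```text
clock: 8.83
position: [0.466, 0.3387, 0.0267]
ee_rot: [2.81, 1.405, -0.0]
force: [1.6, 1.9, -0.6]
width: 0.001
```

```bash
python3 chk.py s8
```

```text
8.8333 [0.46602092 0.33873094 0.02672123] [ 1.56820893  1.85018254 -0.61818877] push 2.419785151956359 along -0.0541298055597354
plane [-0.00081193 -0.00205452  0.036496  ] tilt 0.0022091304206181854 rect ((0.43371355533599854, 0.19965098798274994), (0.1490514725446701, 0.14297239482402802), 54.24310302734375)
[[298, 246], [356, 250], [352, 295], [290, 290]]
```

Emit:
step_arm --plan '[{"wx": 0,"wy": 0,"wz": 0,"tx": -0.02,"ty": 0,"tz": 0,"hand": 0},{"wx": 0,"wy": 0,"wz": 0,"tx": -0.02,"ty": 0,"tz": 0,"hand": 0},{"wx": 0,"wy": 0,"wz": 0,"tx": -0.02,"ty": 0,"tz": 0,"hand": 0},{"wx": 0,"wy": 0,"wz": 0,"tx": -0.02,"ty": 0,"tz": 0,"hand": 0},{"wx": 0,"wy": 0,"wz": 0,"tx": -0.02,"ty": 0,"tz": 0,"hand": 0},{"wx": 0,"wy": 0,"wz": 0,"tx": -0.02,"ty": 0,"tz": 0,"hand": 0},{"wx": 0,"wy": 0,"wz": 0,"tx": -0.02,"ty": 0,"tz": 0,"hand": 0},{"wx": 0,"wy": 0,"wz": 0,"tx": -0.02,"ty": 0,"tz": 0,"hand": 0},{"wx": 0,"wy": 0,"wz": 0,"tx": -0.02,"ty": 0,"tz": 0,"hand": 0},{"wx": 0,"wy": 0,"wz": 0,"tx": -0.02,"ty": 0,"tz": 0,"hand": 0}]'

```text
clock: 9.72
position: [0.465, 0.3374, 0.0268]
ee_rot: [-2.81, -1.405, -0.001]
force: [2.5, 3.4, -1.1]
width: 0.008
```

```bash
python3 chk.py s9
```

```text
9.7167 [0.46503563 0.33736796 0.02681988] [ 2.52219076  3.40044029 -1.13950152] push 4.232022745276359 along -0.05581075895528836
plane [-0.00142037  0.00065399  0.03635223] tilt 0.0015636988282121279 rect ((0.43371984362602234, 0.19946111738681793), (0.14903029799461365, 0.14250029623508453), 54.1443977355957)
[[298, 246], [356, 250], [352, 294], [289, 289]]
```

The push is rising to 4.2 N with the tilt near 0. One more 1.5 mm to confirm that all the feet bear.

Emit:
step_arm --plan '[{"wx": 0,"wy": 0,"wz": 0,"tx": -0.03,"ty": 0,"tz": 0,"hand": 0},{"wx": 0,"wy": 0,"wz": 0,"tx": -0.03,"ty": 0,"tz": 0,"hand": 0},{"wx": 0,"wy": 0,"wz": 0,"tx": -0.03,"ty": 0,"tz": 0,"hand": 0},{"wx": 0,"wy": 0,"wz": 0,"tx": -0.03,"ty": 0,"tz": 0,"hand": 0},{"wx": 0,"wy": 0,"wz": 0,"tx": -0.03,"ty": 0,"tz": 0,"hand": 0},{"wx": 0,"wy": 0,"wz": 0,"tx": 0,"ty": 0,"tz": 0,"hand": 0},{"wx": 0,"wy": 0,"wz": 0,"tx": 0,"ty": 0,"tz": 0,"hand": 0},{"wx": 0,"wy": 0,"wz": 0,"tx": 0,"ty": 0,"tz": 0,"hand": 0},{"wx": 0,"wy": 0,"wz": 0,"tx": 0,"ty": 0,"tz": 0,"hand": 0},{"wx": 0,"wy": 0,"wz": 0,"tx": 0,"ty": 0,"tz": 0,"hand": 0}]'

```text
clock: 10.6
position: [0.4643, 0.3364, 0.0269]
ee_rot: [-2.81, -1.405, -0.001]
force: [2.8, 3.7, -0.6]
width: 0.005
```

```bash
python3 chk.py s10
```

```text
10.6 [0.46427162 0.33637857 0.0268598 ] [ 2.77858267  3.74092756 -0.63526531] push 4.658075409688235 along -0.057060132127296256
plane [-0.00143231  0.00018128  0.03644027] tilt 0.0014437368948559026 rect ((0.43370628356933594, 0.19956500828266144), (0.1494985818862915, 0.14283303916454315), 54.34894561767578)
[[298, 246], [356, 250], [352, 295], [290, 290]]
```

The push has stiffened to 4.7 N while the tilt stays put, so all the feet bear. I'll back straight off, then rise.

Emit:
step_arm --plan '[{"wx": 0,"wy": 0,"wz": 0,"tx": 0.1,"ty": 0,"tz": 0,"hand": 0},{"wx": 0,"wy": 0,"wz": 0,"tx": 0.2,"ty": 0,"tz": 0,"hand": 0},{"wx": 0,"wy": 0,"wz": 0,"tx": 0.5,"ty": 0,"tz": 0,"hand": 0},{"wx": 0,"wy": 0,"wz": 0,"tx": 1,"ty": 0,"tz": 0,"hand": 0},{"wx": 0,"wy": 0,"wz": 0,"tx": 1.5,"ty": 0,"tz": 0,"hand": 0},{"wx": 0,"wy": 0,"wz": 0,"tx": 1.5,"ty": 0,"tz": 0,"hand": 0},{"wx": 0,"wy": 0,"wz": 0,"tx": 0.7,"ty": 0,"tz": -1.5,"hand": 0},{"wx": 0,"wy": 0,"wz": 0,"tx": 0,"ty": 0,"tz": -3,"hand": 0},{"wx": 0,"wy": 0,"wz": 0,"tx": 0,"ty": 0,"tz": -3,"hand": 0},{"wx": 0,"wy": 0,"wz": 0,"tx": 0,"ty": 0,"tz": -3,"hand": 0}]'

```text
clock: 11.48
position: [0.4969, 0.38, 0.1325]
ee_rot: [2.809, 1.405, -0.002]
force: [0.7, -0.1, 0.4]
width: 0.004
```

Emit:
step_arm --plan '[{"wx": 0,"wy": 0,"wz": 0,"tx": 0,"ty": 0,"tz": -3,"hand": 0},{"wx": 0,"wy": 0,"wz": 0,"tx": 0,"ty": 0,"tz": -3,"hand": 0},{"wx": 0,"wy": 0,"wz": 0,"tx": 0,"ty": 0,"tz": -3,"hand": 0},{"wx": 0,"wy": 0,"wz": 0,"tx": 0,"ty": 0,"tz": -2,"hand": 0},{"wx": 0,"wy": 0,"wz": 0,"tx": 0,"ty": 0,"tz": 0,"hand": 0},{"wx": 0,"wy": 0,"wz": 0,"tx": 0,"ty": 0,"tz": 0,"hand": 0},{"wx": 0,"wy": 0,"wz": 0,"tx": 0,"ty": 0,"tz": 0,"hand": 0},{"wx": 0,"wy": 0,"wz": 0,"tx": 0,"ty": 0,"tz": 0,"hand": 0},{"wx": 0,"wy": 0,"wz": 0,"tx": 0,"ty": 0,"tz": 0,"hand": 0},{"wx": 0,"wy": 0,"wz": 0,"tx": 0,"ty": 0,"tz": 0,"hand": 0}]'

```text
clock: 12.32
position: [0.4966, 0.3797, 0.2408]
ee_rot: [2.809, 1.405, -0.003]
force: [-0.2, -0.6, 0.5]
width: 0.002
```

```bash
python3 chk.py s11; python3 - <<'E'
from h import *
im,d,c=snap('wrist','w11')
a,_,ca=load('scene0');b,_,cb=load('s11')
hs=cv2.cvtColor(b,cv2.COLOR_RGB2HSV);m=cv2.inRange(hs,(10,70,90),(30,220,255))
m[:,:350]=0;m[:,402:]=0;m[:245]=0;m[280:]=0
cs,_=cv2.findContours(m,0,2);q=cv2.approxPolyDP(cv2.convexHull(max(cs,key=cv2.contourArea)),2,True)[:,0]
for u,v in q: print(u,v,ray(u,v,cb,.015).round(4))
E
```

```text
12.3167 [0.49663606 0.37973827 0.24075258] [-0.22216704 -0.58637147  0.51229193] push -0.6025394407882876 along -0.0029750785302367893
plane [-0.00138145  0.00259887  0.03601423] tilt 0.0029432199952481356 rect ((0.43353918194770813, 0.1994268298149109), (0.14964546263217926, 0.1431814432144165), 54.127098083496094)
[[298, 246], [356, 250], [352, 295], [290, 290]]
374 253 [0.4369 0.3423 0.015 ]
372 269 [0.4779 0.31   0.015 ]
356 267 [0.4531 0.2791 0.015 ]
357 252 [0.4129 0.3067 0.015 ]
```

View pics/s11c.png

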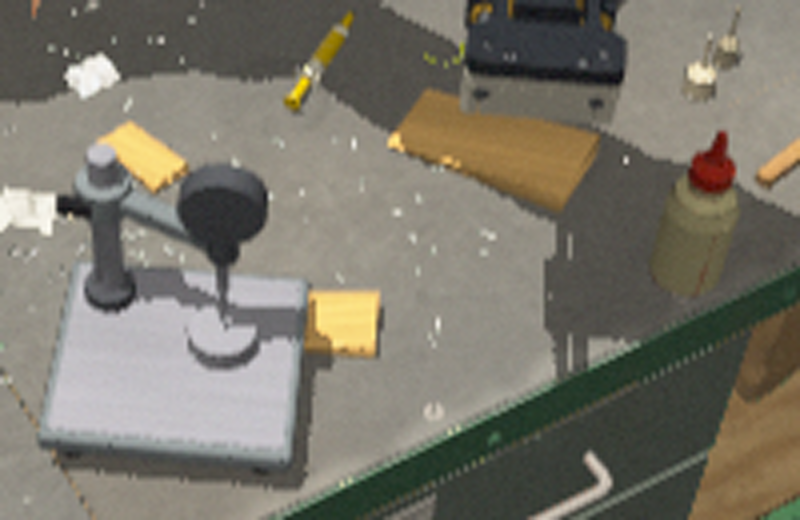

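View pics/w11.png

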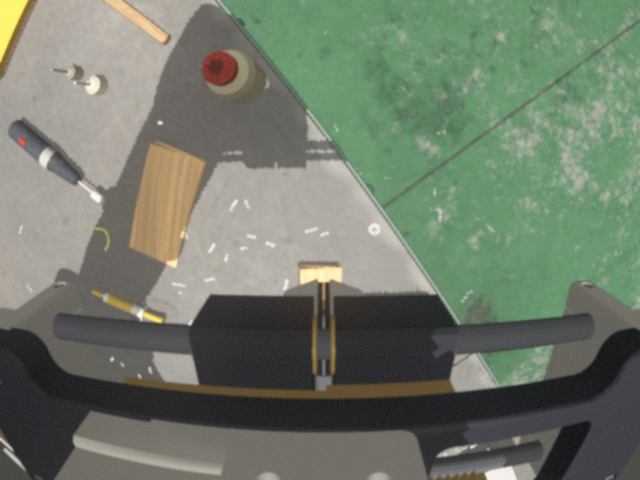

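The wedge sits flat with its heel at crop (378,325), having moved about 59 mm. The thin end is about 34 mm past the foot, the tilt is about 0.003 rad, and the stand has shifted about 2 mm. The bottle and the other things are where they were, and the gripper is clear. I'm handing in.

```bash
python3 - <<'E'
from cell import arm
print(arm.sign_off())
E
```

```text
the job is handed in; nothing more can be done
None
```

I pushed the 44 × 90 mm wedge under the short foot with the shut fingertips, and the stand came level. I then backed away and handed the job in at about 12.3 s; no verdict is reported.

- **Push:** it moved the wedge about 59 mm. The force held at 2.4–3.4 N while the foot rose, then stiffened to 4.7 N with the tilt no longer changing, so I stopped there.
- **Stand:** by depth, the tilt went from 0.073 rad to about 0.003 rad after I backed away. That is close to the measurement noise; it read 0.0014 rad just before. The stand shifted about 2 mm.
- **Wedge:** it looks flat on the bench, and its thin end is about 34 mm from the short foot (limit 50 mm).
- **Other things:** the bottle looked unmoved and the gripper was clear. I did not measure the guide bush, parallel and insert afterwards, and the arm did not go near them.
- **Not measured directly:** I inferred that the foot bears on the wedge from the push stiffening and the level reading. I had no reading of that contact force.
- **What went wrong:** the first three move calls were refused because their rows left out keys; nothing moved. No check failed or disagreed.

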